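# Function check of a roller-lever limit switch in a welding cell

## Robot

A 6-joint arm with a two-finger parallel gripper is mounted at the origin on the work surface. World frame = base frame: x ahead of the robot, y to its left, z up, the work surface at z = 0. Lengths are in m, angles in degrees, forces in N, time in s.
With the tool pointing down it reaches from about 0.35 to 0.725 m from the base axis. Payload 6 kg.
Tool frame: the origin (TCP) lies between the finger pads; the fingertips stand 11 mm ahead of it and the grasp point (between the pads) lies 8 mm behind it; z points along the fingers, y is the line along which they close (so a half turn about z gives the same grasp; the last joint's range is limited). The gripper opens to 85 mm and grips with 20 to 120 N. Pads are 22 mm wide; open, the fingers measure 114 mm over their backs; the gripper's body (76 mm by 85 mm) begins 54 mm behind the grasp point. The pads swing forward as they close: fully open they stand 13 mm farther back than shut.
Start: joints at [-47.916, 2.303, 4.859, 0, -92.561, -19.12], TCP at [0.234, -0.552, 0.242] pointing down, gripper open.
Joint ranges: [-146.85, 146.85], [-73.84, 115.35], [-62.03, 85.46], [-188.31, 113.3], [-161.28, -10.13], [-171.36, 171.36]. Speed limits (degrees/s): [147.25, 147.25, 172.46, 180, 180, 180].

## Interface

Orientations are given as [roll, pitch, yaw] about the fixed x, y, z axes, in that order (R = Rz(yaw) Ry(pitch) Rx(roll)).
In Python, from cell import * gives the robot as it stands.
- The arm moves only by the tool play_rows, never from a script. Its argument "increments" is one flat list of numbers, 7 for each row, row after row: the turn, a rotation vector about the world's x, y, z in degrees, then the shift along the world's x, y, z in mm, then the finger opening in mm, from 0 to 85.4. A call has 1 to 12 rows; each row is the pose to reach, as a shift and turn from the pose commanded when the call began; what a row does not reach only later rows make up. A row lasts 1/12 s, in which the tool goes at most 41.7 mm and 7.16 degrees, less where a joint would pass 70% of its speed; a pose out of reach is approached as far as the arm can. A call with a gripper value outside its range is refused whole. The fingers move at their own pace and stop on an object; the grip force is fixed at half the most. Time passes only in rows, so rows that repeat a pose let the fingers close. It gives the time, the measured TCP pose, the force, the opening and the grip force at its end, in the units of the state.
- get_state(): the state, without advancing time (a new reading comes with each control period).
- get_image(name): name is "scene" or "top"; returns a dict with "frame" (480x640x3 uint8, red, green, blue), "vfov" (degrees; the focal length in pixels is half the picture's height over the tangent of half this angle, whatever the lens; pixels are square), "cx", "cy" (the principal point, pixels), "position" and "rotation" of the camera in the world. Camera axes: x right, y down, z forward; pixel columns grow to the right and rows downward; lengths in m; the calibration is good to about 2 mm. A picture is of the moment at which its call begins. There is no depth.
- close_job(): hands the job in; it is judged then, once.
Trained networks look in the newest picture that a camera, given by its name, has taken for a name from the list of things; names that differ only in an ending like _2 or _b are one class to them, and where a whole thing is asked for, a point or a joint stands for the part that bears it (a point fixed in the world has none). Each returns a list of dicts, best first, with "score" (0 to 1); they miss things now and then, are a little off and sometimes report something else, mostly with a low value. They report only what shows in the picture. A call takes as long as a camera call. They do not tell look-alikes from the thing itself.
- search_frame(camera, query): "location" ([x, y, z] in m, in world coordinates, good to about 4 mm: the middle of the surface that is visible of it).
- masks_of(camera, query): "mask" (480x640 bool, what is visible of it).
The state is a dict: "clock": time; "qpos": joint angles; "dq": joint speeds; "effort": joint torques, N m; "eef_pos": TCP position; "tool_rot": TCP orientation; "force": force on the tool from outside, world axes, zero at the start; "torque": the same for the moment, N m; "grip_width": finger opening in m; "grip_force": force on a finger pad.
Only numpy, scipy, OpenCV 4.12 (cv2) and the standard library are available. Lean on these libraries where they do the work, as an engineer would, in place of code of your own. Each camera call takes 0.05 s, during which the arm holds its last target. There are 200 camera calls.

## Task

Before the first weld, check the part-present switch on the welding table: push the lever that carries a roller at its end down until the switch clicks, then let go so that it springs back up. Do not press the other two switches, the one with the bare rod lever and the one with the plunger on top.

Things in the scene. Friction and masses are not known exactly. Their poses are not given: they have to be found in the camera images.
- roller (a point): Centre of the black roller (22 mm diameter, 14 mm wide) at the free end of a flat steel lever, 75 mm from its pivot on the side of a grey housing (42 x 36 mm, top at 130 mm, fixed stand). At rest it is 136 mm above the table, its top 147 mm, the lever sloping up 20 degrees from the pivot. Site -x: from pivot to roller, level at rest, within 30 degrees of pointing to world -x; y: the axle.
- roller_lever (a joint): Angle of the roller lever in rad: 0 at rest (up), growing as the roller is pushed down. It clicks at 0.45 (roller 33 mm below rest) and meets its stop at 0.75 (55 mm below). The spring takes about 2 N at the roller to start, 4 N at the click, 6 N at the stop, and lifts the lever back by itself.
- rod_lever (a joint): Angle in rad of the lever of a second switch, a bare round rod 7 mm thick and 75 mm long, no roller; else the same make: 0 at rest, growing as it is pushed down. Not to be pressed. The three switches stand in a loose row from left to right in any order, centres 180 mm or more apart, none over 160 mm high.
- plunger (a joint): Travel in m (0 to 0.006) of the upright plunger on top of the third switch's housing, a short steel pin carrying a small roller (18 mm diameter), no lever: 0 at rest, growing as it is pushed down. Not to be pressed.
Mind the look-alikes: they are no part of the job. Leave any orange look-alike of the part that bears roller alone. Leave any blue look-alike of the part that bears rod_lever alone.

How it is judged (in metres and radians):
On the way, in this order (a step that is already met when the one before it is completed fails the run):
1. the roller lever is pushed down past its click (0.45 rad) (value of joint roller_lever above 0.45 rad), for 0.1 s.
2. the roller lever is let go and is back up (value of joint roller_lever below 0.08 rad), for 0.2 s.
At the end, for the whole second after the job is handed in: The roller lever has been pushed past its click and is back up within 0.08 rad of rest; the rod lever is within 0.2 rad and the plunger within 3 mm of rest (value of joint roller_lever below 0.08 rad and value of joint rod_lever below 0.2 rad and value of joint plunger below 0.003 m); the robot touches nothing.
It fails at once if the switch with the bare rod lever is pressed (more than 0.2 rad) (value of joint rod_lever above 0.2 rad).
It fails at once if the switch with the plunger is pressed (more than 3 mm) (value of joint plunger above 0.003 m).
It also fails if it takes over 32 s, if anything falls off the work surface, if the arm or the gripper's body presses on something with over 40 N, if the wrist force passes 120 N, or if a joint passes its speed limit or range.

## Working session

There is one attempt and no reset: what is moved stays moved. The work goes in short steps, Python scripts to look and compute and a tool call to move; the robot and the scene stay as the last step left them, time stands still between calls to the robot, and variables do not carry over. Pictures are saved under pics/ and viewed, at most 10 in all, crops included, and the job is handed in when it is done.

Besides the shell and the picture viewer there is one more tool, called after ">>>" in YAML: its name, and indented under it one key for each argument. play_rows: Moves the arm, as the interface text tells. Its arguments: {"type":"object","properties":{"increments":{"type":"array","items":{"type":"number"}}},"required":["increments"]}

```bash
mkdir -p pics; python3 - <<'E'
from cell import *
import cv2,numpy as np
for n in("scene","top"):
    im=get_image(n);cv2.imwrite(f"pics/{n}0.png",im["frame"][:,:,::-1]);print(n,im["vfov"],im["cx"],im["cy"],im["position"],np.round(im["rotation"],3).tolist())
    for q in("roller","rod_lever","plunger"):
        for d in search_frame(n,q):print(n,q,round(d["score"],2),np.round(d["location"],3))
s=get_state();print(s["clock"],s["tool_rot"],s["force"])
E
```

```text
scene 56.06067411450363 314.4217117864416 233.21592420903013 [ 0.96991705 -0.40501591  0.80275704] [-142.308, 1.082, 43.051]
scene roller 0.71 [ 0.665 -0.18   0.129]
scene roller 0.47 [0.558 0.251 0.132]
scene rod_lever 0.76 [ 0.541 -0.345  0.122]
scene rod_lever 0.51 [0.603 0.063 0.126]
scene plunger 0.49 [ 0.527 -0.237  0.148]
top 53.56503797703855 312.79341212478715 234.56908303492057 [ 0.40169725 -0.02692588  1.02933617] [-168.946, -0.422, -90.402]
top roller 0.67 [0.564 0.252 0.126]
top rod_lever 0.81 [ 0.542 -0.344  0.123]
top plunger 0.5 [ 0.52  -0.228  0.148]
0.4 [ 1.79981571e+02 -2.43305015e-03 -1.57036997e+02] [ 0.28998603 -0.74709926 -1.28160252]
```

View pics/scene0.png

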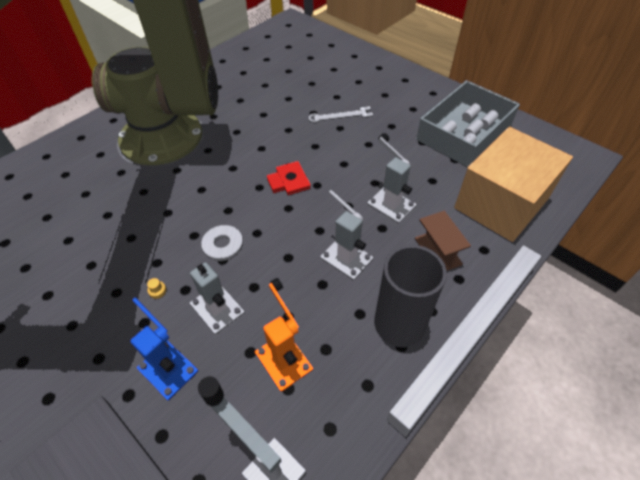

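View pics/top0.png

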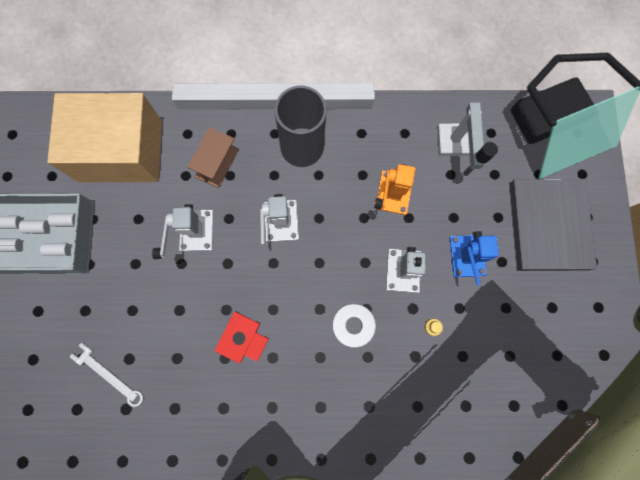

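Two grey lever switches could be the one meant: top (180,225) / scene (397,170), and top (275,215) / scene (347,225). The orange and blue ones are look-alikes, and the plunger switch is at top (413,265). I'll enlarge both candidates to confirm.

```bash
cat > h.py <<'E'
import numpy as np,cv2
from scipy.spatial.transform import Rotation as R
def ray(im,u,v):
    f=240/np.tan(np.radians(im["vfov"]/2))
    r=R.from_euler("xyz",im["rotation"],degrees=True).apply([(u-im["cx"])/f,(v-im["cy"])/f,1])
    return np.array(im["position"]),r/np.linalg.norm(r)
def proj(im,p):
    f=240/np.tan(np.radians(im["vfov"]/2))
    c=R.from_euler("xyz",im["rotation"],degrees=True).inv().apply(np.array(p)-im["position"])
    return np.array([im["cx"]+f*c[0]/c[2],im["cy"]+f*c[1]/c[2]])
def tri(a,ua,b,ub):
    p,d=ray(a,*ua);q,e=ray(b,*ub)
    t=np.linalg.lstsq(np.c_[d,-e],q-p,rcond=None)[0];x,y=p+t[0]*d,q+t[1]*e
    return (x+y)/2,np.linalg.norm(x-y)
E
python3 - <<'E'
from cell import *
import cv2,numpy as np
a=cv2.imread("pics/scene0.png");b=cv2.imread("pics/top0.png")
z=lambda i,x,y,w,h:cv2.resize(i[y:y+h,x:x+w],(400,300),interpolation=cv2.INTER_CUBIC)
cv2.imwrite("pics/crop0.png",np.vstack([np.hstack([z(a,360,125,100,75),z(a,300,175,100,75)]),np.hstack([z(b,130,190,100,75),z(b,230,180,100,75)])]))
E
```

```text
(no output)
```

View pics/crop0.png

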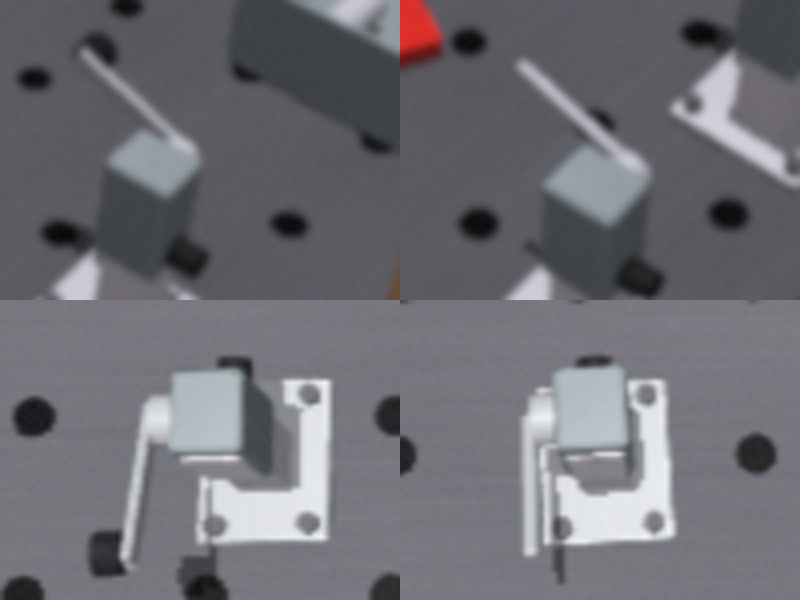

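The crop shows that the left switch (y≈+0.25) carries the black roller at its tip: top ≈(157,253), scene ≈(384.5,137). The middle one (y≈+0.06) has the bare rod and no roller, so I want the left grey one. Next I triangulate the roller and the lever.

```bash
python3 - <<'E'
from cell import *
from h import *
a=get_image("scene");b=get_image("top")
print("roller",tri(a,(384.8,137),b,(156.8,253)))
print("pivot",tri(a,(406,162),b,(169,219)))
for z in(.136,.147):
    p,d=ray(b,156.8,253);print("top@z",z,p+d*(z-p[2])/d[2])
for n in("scene","top"):
  for d in search_frame(n,"roller"):print(n,d["score"],d["location"])
  for d in masks_of(n,"roller"):
    v,u=np.nonzero(d["mask"]);print(n,d["score"],len(u),u.min(),u.max(),v.min(),v.max())
print(get_state()["clock"])
E
```

```text
roller (array([0.54238464, 0.2608427 , 0.14020452]), np.float64(0.002473412174092322))
pivot (array([0.61304631, 0.2476454 , 0.11883367]), np.float64(0.002514102356586943))
top@z 0.136 [0.54222375 0.26117926 0.136     ]
top@z 0.147 [0.54049339 0.25763171 0.147     ]
scene 0.88 [0.6643, -0.1822, 0.1264]
scene 0.67 [0.5594, 0.2492, 0.1307]
scene 0.95 360 269 297 279 333
scene 0.81 206 378 404 134 160
top 0.83 [0.5649, 0.252, 0.1298]
top 0.83 268 153 171 213 257
top 0.63 298 373 395 169 209
0.7
```

>>> play_rows:
  increments: [0,0,0,5,12,0,0,0,0,0,14,37,0,0,0,0,0,26,69,0,0,0,0,0,39,104,0,0,0,0,0,52,139,0,0,0,0,0,65,174,0,0,0,0,0,78,209,0,0,0,0,0,91,244,0,0,0,0,0,104,279,0,0,0,0,0,117,314,0,0,0,0,0,130,349,0,0,0,0,0,143,380,0,0]

```text
clock: 1.7
eef_pos: [0.3771, -0.1701, 0.2426]
tool_rot: [-180.0, 0.1, -157.0]
force: [1.2, -0.2, 0.2]
grip_width: 0.0006
grip_force: 0.0
```

>>> play_rows:
  increments: [0,0,0,14,37,0,0,0,0,0,27,72,0,0,0,0,0,40,107,0,0,0,0,0,53,142,0,0,0,0,0,66,177,0,0,0,0,0,80,212,0,0,0,0,0,94,247,0,0,0,0,0,108,282,0,0,0,0,0,122,317,0,0,0,0,0,136,352,0,0,0,0,0,150,387,0,0,0,0,0,160,415,0,0]

```text
clock: 2.7
eef_pos: [0.5371, 0.2453, 0.2418]
tool_rot: [180.0, -0.0, -157.0]
force: [0.1, -0.4, 0.2]
grip_width: -0.0004
grip_force: 0.0
```

>>> play_rows:
  increments: [0,0,0,1,8,-10,0,0,0,0,2,15,-35,0,0,0,0,2,15,-60,0,0,0,0,2,15,-72,0,0,0,0,2,15,-72,0,0,0,0,2,15,-72,0]

```text
clock: 3.2
eef_pos: [0.539, 0.2571, 0.1708]
tool_rot: [-180.0, -0.0, -157.0]
force: [0.5, 0.0, 0.8]
grip_width: -0.0003
grip_force: 0.0
```

```bash
python3 - <<'E'
from cell import *
import cv2,numpy as np
a=get_image("scene")["frame"];b=get_image("top")["frame"]
z=lambda i,x,y,w,h:cv2.resize(i[y:y+h,x:x+w],(400,450),interpolation=cv2.INTER_CUBIC)
cv2.imwrite("pics/crop1.png",np.hstack([z(a,340,90,120,135),z(b,110,170,120,135)])[:,:,::-1])
s=get_state();print(s["eef_pos"],s["force"])
E
```

```text
[0.5397767  0.25751316 0.1726316 ] [-0.21438905  0.20777416  1.5508062 ]
```

View pics/crop1.png

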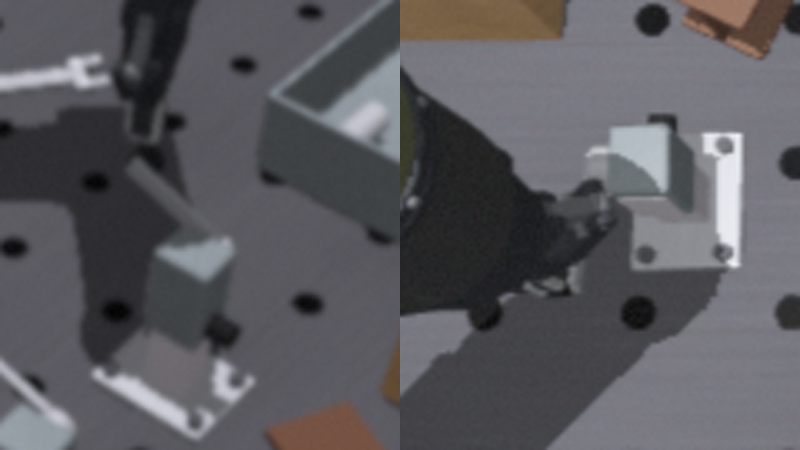

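The tip sits right above the roller: scene crop (147,140) against the roller at (147,160). Pressing now.

>>> play_rows:
  increments: [0,0,0,0,2,-8,0,0,0,0,0,2,-16,0,0,0,0,0,2,-24,0,0,0,0,-1,2,-32,0,0,0,0,-2,2,-40,0,0,0,0,-2,2,-48,0,0,0,0,-2,2,-55,0,0,0,0,-2,2,-57,0,0,0,0,-2,2,-57,0,0,0,0,-2,2,-57,0,0,0,0,-2,2,-57,0]

```text
clock: 4.22
eef_pos: [0.5374, 0.2597, 0.114]
tool_rot: [180.0, 0.1, -157.0]
force: [-1.0, 3.7, 4.6]
grip_width: 0.0003
grip_force: 2.3
```

```bash
python3 - <<'E'
from cell import *
import cv2,numpy as np
a=get_image("scene")["frame"];b=get_image("top")["frame"]
z=lambda i,x,y,w,h:cv2.resize(i[y:y+h,x:x+w],(400,450),interpolation=cv2.INTER_CUBIC)
cv2.imwrite("pics/crop2.png",np.hstack([z(a,340,90,120,135),z(b,110,170,120,135)])[:,:,::-1])
s=get_state();print(s["eef_pos"],s["force"])
E
```

```text
[0.53740071 0.25973449 0.11389105] [-0.25371071  2.83464098  5.70135705]
```

View pics/crop2.png

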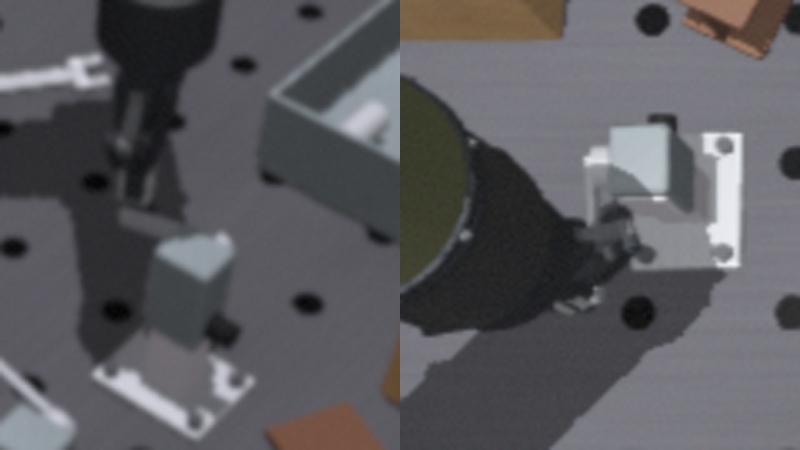

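The lever is clearly down: its tip in the scene crop went from about (130,165) to (120,215), and the 5–6 N matches being past the click. I'll push 4 mm more for margin, then release straight up.

>>> play_rows:
  increments: [0,0,0,0,0,-3,0,0,0,0,0,0,-4,0,0,0,0,0,0,-4,0,0,0,0,0,0,-4,0]

```text
clock: 4.65
eef_pos: [0.5372, 0.2597, 0.1095]
tool_rot: [180.0, 0.0, -157.0]
force: [-0.7, 2.4, 4.8]
grip_width: 0.0001
grip_force: 2.5
```

```bash
python3 - <<'E'
from cell import *
from h import *
a=get_image("scene")
b=cv2.imread("pics/scene0.png")
z=lambda i,x,y,w,h:cv2.resize(i[y:y+h,x:x+w],(400,450),interpolation=cv2.INTER_CUBIC)
cv2.imwrite("pics/crop3.png",z(a["frame"],370,110,50,56)[:,:,::-1])
P=np.array([.613,.2476,.11]);u=np.array([-.983,.184])
for q in(0,.3,.45,.55,.65,.75):
    t=np.radians(20)-q
    e=P+.075*np.r_[u*np.cos(t),np.sin(t)];print(q,proj(a,e),(proj(a,e)-[370,110])*8)
print(get_state()["force"],get_state()["eef_pos"])
E
```

```text
0 [384.45200212 139.1153827 ] [115.61601695 232.9230616 ]
0.3 [382.12942655 145.62207009] [ 97.03541236 284.97656072]
0.45 [381.7228393  149.45487989] [ 93.78271443 315.63903914]
0.55 [381.73019949 152.1678277 ] [ 93.84159593 337.34262163]
0.65 [381.95649947 154.97761429] [ 95.65199579 359.82091428]
0.75 [382.39680627 157.85913319] [ 99.17445015 382.87306553]
[0.49708397 2.96968914 5.4079354 ] [0.53719686 0.25970024 0.10955407]
```

View pics/crop3.png

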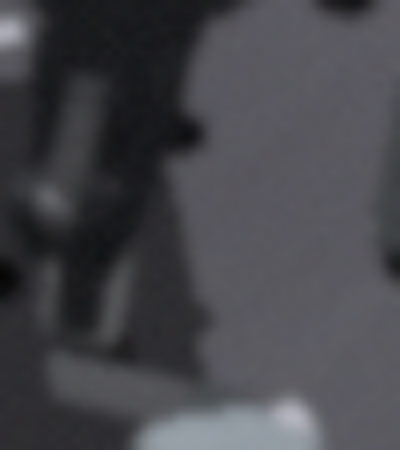

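The lever end at about (60,375) in the crop fits roughly 0.65 rad, which is past the click. Releasing straight up.

>>> play_rows:
  increments: [0,0,0,0,0,10,0,0,0,0,0,0,22,0,0,0,0,0,0,36,0,0,0,0,0,0,50,0,0,0,0,0,0,75,0,0,0,0,0,0,105,0,0,0,0,0,0,135,0,0,0,0,0,0,150,0,0,0,0,0,0,150,0,0,0,0,0,0,150,0,0,0,0,0,0,150,0,0,0,0,0,0,150,0]

```text
clock: 5.7
eef_pos: [0.5366, 0.2591, 0.2575]
tool_rot: [-180.0, -0.2, -157.0]
force: [0.7, 0.8, 0.2]
grip_width: -0.0
grip_force: 0.0
```

```bash
python3 - <<'E'
from cell import *
import cv2
cv2.imwrite("pics/scene4.png",cv2.resize(get_image("scene")["frame"][90:225,340:460,::-1],(480,540)))
s=get_state();print(s["eef_pos"],s["force"],s["clock"])
E
```

```text
[0.53665597 0.25912451 0.25765312] [-0.38139372  0.63596155  0.66319218] 5.75
```

View pics/scene4.png

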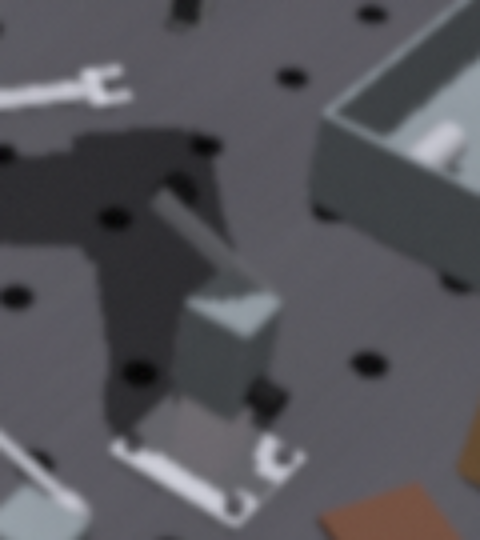

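The lever is back up with its tip at crop (157,197), about where it started, and the gripper is clear of it.

```bash
python3 -c "
from cell import *
print(close_job())"
```

```text
the job is handed in; nothing more can be done
None
```

The roller lever was pushed to about 0.65 rad by camera estimate (click at 0.45) and sprang back up, the other two switches were never approached, and the job is handed in; no verdict was returned.

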